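Index the drill jig to the next hole

TASK

The turntable of the drill jig is locked by its spring plunger. With a fingertip press the plunger in, turn the table clockwise (seen from above) by one hole of the index ring and let the plunger spring fully out in that hole, so that the next punch mark stands under the drill bush. It is all done by pressing and pushing: lift nothing, leave the bottle and tools that lie round the jig where they are, and take the hand away at the end.

Things in the scene. Friction and masses are not known exactly. Their poses are not given: they have to be found in the camera images.
- jig_axis (a point): on the upright turning axis of the drill jig's turntable, at the height of the steel table top, 62 mm above the bench. The jig is bolted down: grey round cast base, 316 mm across, with three feet. The turntable, 208 mm across, carries a clamped aluminium ring; its clamp stud is its highest part, 118 mm above the bench
- bush (a point): lower end of the drill bush, 86 mm above the bench, 68 mm from the turning axis, in a fixed arm that reaches in over the aluminium ring from a column outside the index ring; the column's bolts are its highest part, 130 mm above the bench. The bush now stands over the hole drilled last
- plunger_top (a point): centre of the flat top of the plunger's round black thumb cap, 36 mm across, 102 mm above the bench when fully out; it goes down as it is pressed. The plunger stands upright in a steel ear that sticks out from the turntable over the index ring, 130 mm from the turning axis, and goes round with the table
- plunger (a joint): how far the plunger is pressed in (down), m: 0 fully out, 0.012 at its stop; spring 6 N when out, 10 N at the stop. Out, its collar sits from below in a hole of the ring and locks the table (0.01 rad of play). From 0.008 on it is clear and the table turns. Let go between holes it rides under the ring at 0.007 and springs out by itself when a hole comes over it (caught within 0.03 rad)
- jig_table (a joint): turning angle of the table, rad, growing CLOCKWISE seen from above: 0 in the present hole, 0.785 (45 degrees) in the next. It has no stops, a light bearing drag (0.15 N m, some 1.2 N at the plunger) and stays where it is left. The friction of a fingertip that holds the plunger pressed in is enough to carry it round
- next_hole (a point): centre of the next hole clockwise, on the top of the fixed steel index ring, 46 mm above the bench; the plunger's axis must come to stand over it. The ring lies round the turntable, 304 mm across, with one circular slot widened by eight round holes of 21 mm, 45 degrees apart, 130 mm from the axis
- oil_bottle: loose bystander: small white plastic cutting-oil bottle, 48 mm across, 125 mm tall, standing near the jig; origin at the centre of its foot
- chip_brush: loose bystander: chip brush lying near the jig, 190 mm long, about 20 mm high; origin under its middle, x along it
- spanner: loose bystander: steel spanner lying near the jig, 190 mm long, 8 mm high; origin under its middle, x along it
- deburrer: loose bystander: grey-handled deburring tool lying near the jig, 150 mm long, 26 mm high; origin under its middle, x along it

How it is judged:
By the outcome, as a careful person would: the job done as asked, in the order asked, and still so for the second after the job is handed in, with the robot touching nothing.
It also fails if it takes over 38 s, if anything falls off the work surface, if the arm or the gripper's body presses on something with over 40 N, if the wrist force passes 120 N, or if a joint passes its speed limit or range.

ROBOT

A 6-joint arm with a two-finger parallel gripper is mounted at the origin on the work surface. World frame = base frame: x ahead of the robot, y to its left, z up, the work surface at z = 0. Lengths are in m, angles in degrees, forces in N, time in s.
With the tool pointing down it reaches from about 0.2 to 0.875 m from the base axis. Payload 3.4 kg.
Tool frame: the origin (TCP) lies midway between the tips of the shut fingers; the grasp point (between the pads) lies 19 mm behind it; x points along the fingers, y is the direction in which the jaws open and shut, and the axes are right-handed (so a half turn about x gives the same grasp; the last joint's range is limited). The gripper opens to 94 mm and grips with 3 to 60 N. Pads are 16 mm wide; open, the fingers measure 119 mm over their backs; the gripper's body (75 mm by 177 mm) begins 78 mm behind the grasp point.
Start: joints at [59.416, 15.808, 86.224, -0, 77.962, -6.933], TCP at [0.231, 0.527, 0.175] pointing down, gripper open.
Joint ranges: [-165.64, 165.64], [-43.16, 119.46], [12.63, 154.43], [-67.54, 247.53], [6.08, 155.33], [-154.97, 154.97]. Speed limits (degrees/s): [147.25, 147.25, 180, 180, 180, 180].

INTERFACE

Orientations are given as a 3x3 rotation matrix whose columns are the frame's x, y, z axes.
In Python, from station import robot, eyes, order gives the robot as it stands.
- The arm moves only by the shell command python3 -m pendant 'ROWS' [FORCE]. ROWS is JSON, a list of rows, each an object of numbers: "wx", "wy", "wz": the turn, a rotation vector about the tool's x, y, z in rad; "x", "y", "z": the shift along the tool's x, y, z in m; "fingers": the finger opening in m, from 0 to 0.094. A call has 1 to 5 rows; each row shifts and turns the commanded pose from where the row before left it, along the tool's axes as they then stand; what a row does not reach is not made up. A row lasts 1/8 s, in which the tool goes at most 62.5 mm and 10.7 degrees, less where a joint would pass 70% of its speed; a pose out of reach is approached as far as the arm can. A call is refused whole if a number of a shift passes 0.0625 or a number of a turn 0.188, either way. A call with a gripper value outside its range is refused whole. The fingers move at their own pace and stop on an object; FORCE is the grip in N (left out, the last holds). Time passes only in rows, so rows that do not move let the fingers close. It gives the time, the measured TCP pose, the force and the opening at its end, in the units of the state.
- robot.read_state(): the state, without advancing time (a new reading comes with each control period).
- eyes.read_camera(name): name is "scene" or "side" or "wrist"; returns the picture (400x640x3 uint8, red, green, blue); there is no depth.
- eyes.calibration(name): a dict with "fx", "fy", "cx", "cy" (pixels), "pose" (4x4, takes a point from camera to world coordinates). Camera axes: x right, y down, z forward; pixel columns grow to the right and rows downward; lengths in m; the calibration is good to about 2 mm. The wrist camera is an equidistant fisheye: a pixel r from the principal point sees the ray r / f radians off the axis. A picture is of the moment at which its call begins: read the wrist's pose just before it. calibration takes no time and is no camera call; for the wrist camera it gives the pose at the moment of the call.
- order.hand_in(): hands the job in, once; it reports no verdict.
The state is a dict: "clock": time; "qpos": joint angles; "joint_vel": joint speeds; "joint_efforts": joint torques, N m; "tool_pos": TCP position; "orientation": TCP orientation; "force": force on the tool from outside, world axes, zero at the start; "ft_torque": the same for the moment, N m; "opening": opening from 0.0 (shut) to 1.0 (fully open).
Only numpy, scipy, OpenCV 4.12 (cv2) and the standard library are available. Lean on these libraries where they do the work, as an engineer would, in place of code of your own. Each camera call takes 0.05 s, during which the arm holds its last target.

## Working session

There is one attempt and no reset: what is moved stays moved. The work goes in short steps, Python scripts to look and compute and a shell command to move; the robot and the scene stay as the last step left them, time stands still between calls to the robot, and variables do not carry over. Pictures are saved under pics/ and viewed, and the job is handed in when it is done.

```bash
mkdir -p pics; ls; python3 - <<'E'
from station import robot, eyes, order
import cv2,numpy as np
s=robot.read_state();print(s['clock'],s['tool_pos'],np.round(s['orientation'],3).tolist(),s['opening'],s['force'])
for n in ['scene','side','wrist']:
    c=eyes.calibration(n);print(n,c['fx'],c['fy'],c['cx'],c['cy'],np.round(c['pose'],4).tolist())
    cv2.imwrite(f'pics/{n}0.png',eyes.read_camera(n)[:,:,::-1])
E
```

```text
pics
0.0 [0.23034911 0.52616855 0.17411689] [[-0.001, 0.401, 0.916], [-0.002, 0.916, -0.401], [-1.0, -0.002, -0.0]] 1.000214825510447 [ 0.30658525  0.61933058 -0.48885726]
scene 452.6759884591572 452.6759884591572 323.44961937814753 203.39737006176284 [[-0.6447, 0.509, -0.5704, 1.2632], [0.7643, 0.4131, -0.4952, 0.6329], [-0.0164, -0.7552, -0.6553, 0.944], [0.0, 0.0, 0.0, 1.0]]
side 501.2403047969462 501.2403047969462 318.2999215833112 202.31540216164177 [[0.7746, -0.4279, 0.4656, -0.113], [-0.6322, -0.5055, 0.5872, -0.8347], [-0.0159, -0.7492, -0.6621, 1.0259], [0.0, 0.0, 0.0, 1.0]]
wrist 309.70691628693146 309.70691628693146 319.7419457699699 196.1119677536675 [[0.4019, 0.8797, 0.2541, 0.1542], [0.9157, -0.3854, -0.1139, 0.5589], [-0.0022, 0.2785, -0.9604, 0.3849], [0.0, 0.0, 0.0, 1.0]]
```

View pics/scene0.png

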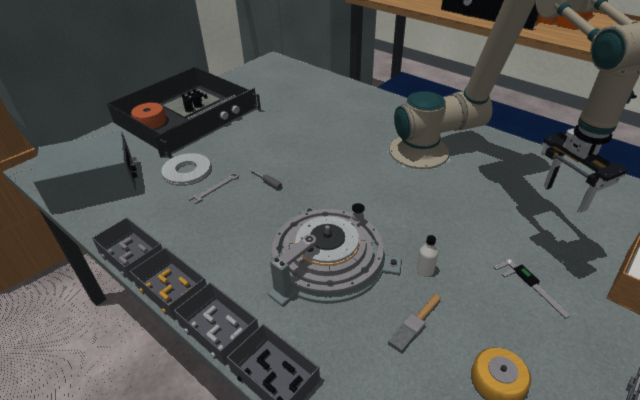

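View pics/side0.png

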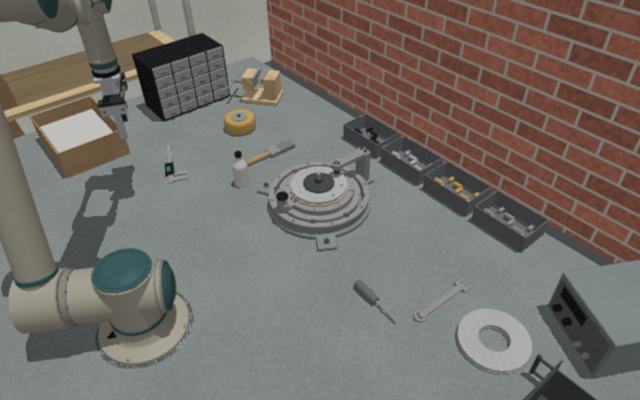

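View pics/wrist0.png

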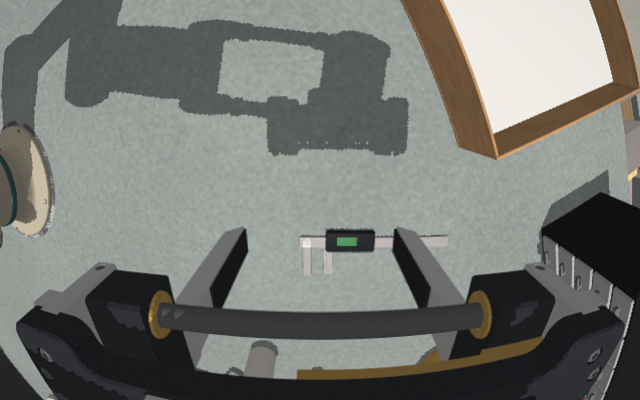

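The scene view has the jig centred near (328,250) with the black cap at (358,209). The side view has the jig at (319,195) with the cap at (282,197). I'll zoom in on both.

```bash
python3 - <<'E'
import cv2
a=cv2.imread('pics/scene0.png')[190:315,255:415];cv2.imwrite('pics/sc_z.png',cv2.resize(a,None,fx=4.8,fy=4.8,interpolation=cv2.INTER_CUBIC))
a=cv2.imread('pics/side0.png')[140:260,225:385];cv2.imwrite('pics/si_z.png',cv2.resize(a,None,fx=4.8,fy=4.8,interpolation=cv2.INTER_CUBIC))
E
```

```text
(no output)
```

View pics/sc_z.png

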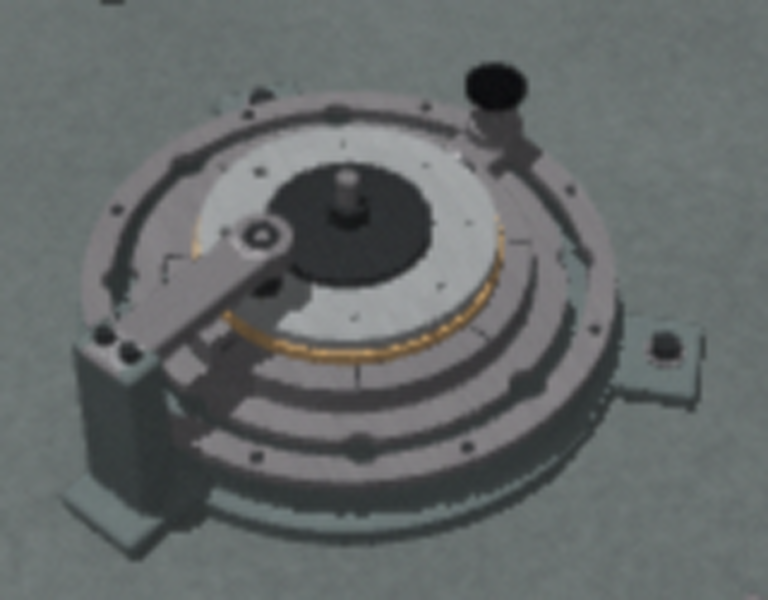

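View pics/si_z.png

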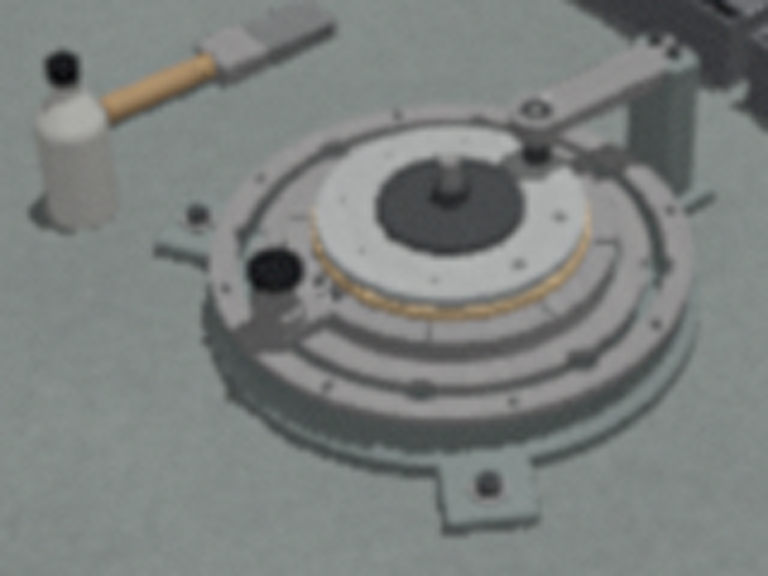

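```bash
cat > h.py <<'E'
import numpy as np,cv2
from scipy.optimize import least_squares
from station import robot,eyes
def ray(c,u,v,fish=False):
    P=np.array(c['pose']);x=(u-c['cx'])/c['fx'];y=(v-c['cy'])/c['fy']
    if fish:
        r=np.hypot(x,y);d=np.array([x/r*np.sin(r),y/r*np.sin(r),np.cos(r)]) if r>0 else np.array([0,0,1.])
    else: d=np.array([x,y,1.])
    return P[:3,3],P[:3,:3]@d
def onz(c,u,v,z,fish=False):
    o,d=ray(c,u,v,fish);return (o+d*(z-o[2])/d[2])[:2]
E
python3 - <<'E'
from h import *
S=eyes.calibration('scene');D=eyes.calibration('side')
zs=lambda p:(255-.4+p[0]/4.8,190-.4+p[1]/4.8)
zd=lambda p:(225-.4+p[0]/4.8,140-.4+p[1]/4.8)
# cap centroid by mask
for n,c,(x0,y0,x1,y1) in [('scene',S,(345,198,370,216)),('side',D,(272,188,292,204))]:
    g=cv2.imread(f'pics/{n}0.png',0)[y0:y1,x0:x1]
    m=(g<40).astype(np.uint8);k,l,st,ce=cv2.connectedComponentsWithStats(m);i=1+np.argmax(st[1:,4])
    u,v=ce[i]+[x0,y0];print(n,'cap',u,v,st[i],onz(c,u,v,.102))
for n,c,z,H,stud in [('scene',S,zs,[(338,113),(187,160),(117,278),(361,447),(527,382)],(347,176)),('side',D,zd,[(333,148),(240,235),(665,263),(582,358),(421,388)],(450,162))]:
    P=np.array([onz(c,*z(p),.046) for p in H])
    f=least_squares(lambda q:np.hypot(*(P-q).T)-.130,P.mean(0));C=f.x
    print(n,'centre',C,f.fun*1e3,'ang',np.degrees(np.arctan2(*(P-C).T[::-1]))%45,'stud',onz(c,*z(stud),.118))
b=onz(D,*zd((80,222)),0.0);print('bottle',b, onz(S,427,274,0))
E
```

```text
scene cap 357.64516129032256 207.90322580645162 [ 7  6 12  9 93] [0.4847383  0.08354065]
side cap 281.6923076923077 196.16923076923078 [ 5  5 10  8 65] [0.47419285 0.07179906]
scene centre [0.60960918 0.07346954] [ 0.62353782  0.82553986 -0.00630378  0.68214341  0.76674642] ang [41.84473121 41.61217486 43.11621774 43.44070892 43.33281983] stud [0.60877691 0.07503989]
side centre [0.60897307 0.0733131 ] [-0.1131421   5.08096036  4.86455633  0.19054169 -0.32891889] ang [42.8617891  44.53060082 43.26259798 42.75701612 42.88306648] stud [0.60643715 0.06946154]
bottle [0.4694888  0.29752994] [0.48742949 0.32198514]
```

Axis is about (0.609, 0.0735), cap about (0.479, 0.078) and the next hole about (0.521, 0.169). I'll move above the cap with the fingers shutting.

```bash
python3 -m pendant '[{"y":-0.0345,"z":0.0453,"fingers":0},{"y":-0.0345,"z":0.0453,"fingers":0},{"y":-0.0345,"z":0.0453,"fingers":0},{"y":-0.0345,"z":0.0453,"fingers":0},{"y":-0.0345,"z":0.0453,"fingers":0}]' 10; python3 -m pendant '[{"y":-0.0345,"z":0.0453},{"y":-0.0345,"z":0.0453},{"y":-0.0345,"z":0.0453},{"y":-0.0345,"z":0.0453},{"x":0}]'; python3 -m pendant '[{"x":0},{"x":0}]'
python3 - <<'E'
from h import *
s=robot.read_state();print(s['clock'],s['tool_pos'],np.round(s['orientation'],3).tolist(),s['opening'],s['force'])
for n in ['scene','side','wrist']:
    c=eyes.calibration(n)
    im=eyes.read_camera(n)[:,:,::-1];cv2.imwrite(f'pics/{n}1.png',im)
    if n=='wrist': np.save('w1.npy',c['pose'])
a=cv2.imread('pics/scene1.png')[150:300,255:415];b=cv2.imread('pics/side1.png')[110:260,225:385]
cv2.imwrite('pics/z1.png',cv2.resize(np.hstack([a,b]),None,fx=2.5,fy=2.5,interpolation=cv2.INTER_CUBIC))
E
```

```text
0.15 [0.2304971  0.52628342 0.17433328] [[-0.001, 0.401, 0.916], [-0.001, 0.916, -0.401], [-1.0, -0.001, -0.0]] 0.9964198089841165 [-0.35815572  0.89836348 -0.36507303]validation failed for argument at $[0]...
validation failed for argument at $[0]...
validation failed for argument at $[0]...
```

View pics/z1.png

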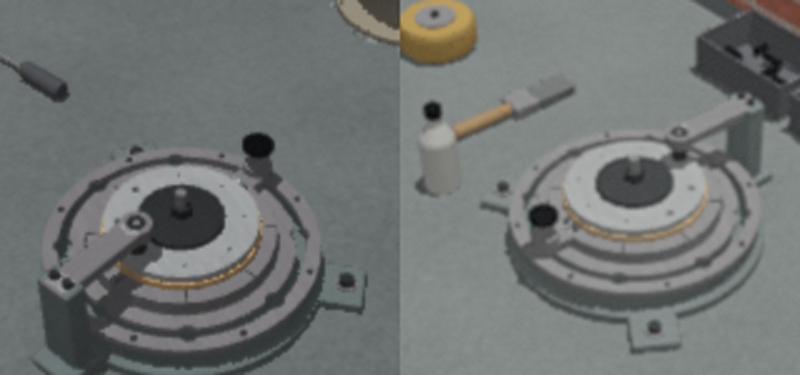

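View pics/wrist1.png

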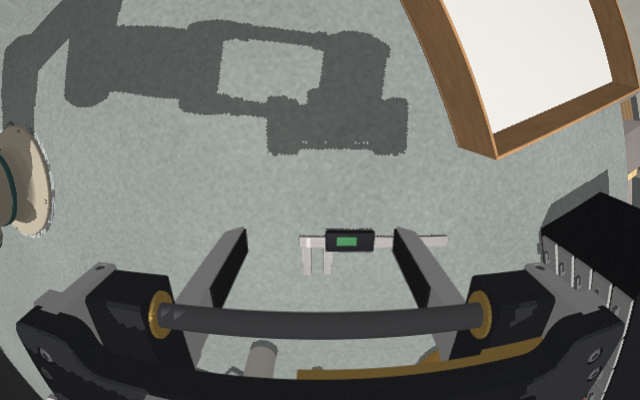

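The arm hasn't moved because the rows were refused. It looks like every row needs all its keys.

```bash
python3 -m pendant '[{"wx":0,"wy":0,"wz":0,"x":0,"y":-0.0345,"z":0.0453,"fingers":0}]' 10 ; python3 -m pendant --help | head -20
```

```text
clock: 0.42
tool_pos: [0.2579, 0.4789, 0.1745]
orientation: [[0.0, 0.397, 0.918], [0.001, 0.918, -0.397], [-1.0, 0.001, -0.001]]
force: [0.1, -0.7, -0.4]
opening: 0.931invalid input: not JSON, or not a number
```

```bash
python3 -m pendant '[{"wx":0,"wy":0,"wz":0,"x":0,"y":-0.0345,"z":0.0453,"fingers":0},{"wx":0,"wy":0,"wz":0,"x":0,"y":-0.0345,"z":0.0453,"fingers":0},{"wx":0,"wy":0,"wz":0,"x":0,"y":-0.0345,"z":0.0453,"fingers":0},{"wx":0,"wy":0,"wz":0,"x":0,"y":-0.0345,"z":0.0453,"fingers":0}]';  python3 -m pendant '[{"wx":0,"wy":0,"wz":0,"x":0,"y":-0.0345,"z":0.0453,"fingers":0},{"wx":0,"wy":0,"wz":0,"x":0,"y":-0.0345,"z":0.0453,"fingers":0},{"wx":0,"wy":0,"wz":0,"x":0,"y":-0.0345,"z":0.0453,"fingers":0},{"wx":0,"wy":0,"wz":0,"x":0,"y":-0.0345,"z":0.0453,"fingers":0},{"wx":0,"wy":0,"wz":0,"x":0,"y":0,"z":0,"fingers":0}]'; python3 -m pendant '[{"wx":0,"wy":0,"wz":0,"x":0,"y":0,"z":0,"fingers":0}]' 
python3 - <<'E'
from h import *
s=robot.read_state();print(s['clock'],s['tool_pos'],np.round(s['orientation'],3).tolist(),s['opening'],s['force'])
for n in ['scene','side','wrist']:
    c=eyes.calibration(n)
    im=eyes.read_camera(n)[:,:,::-1];cv2.imwrite(f'pics/{n}2.png',im)
    if n=='wrist': np.save('w2.npy',c['pose'])
a=cv2.imread('pics/scene2.png')[150:300,255:415];b=cv2.imread('pics/side2.png')[110:260,225:385]
cv2.imwrite('pics/z2.png',cv2.resize(np.hstack([a,b]),None,fx=2.5,fy=2.5,interpolation=cv2.INTER_CUBIC))
E
```

```text
clock: 0.92
tool_pos: [0.3697, 0.2763, 0.1752]
orientation: [[0.001, 0.401, 0.916], [0.0, 0.916, -0.401], [-1.0, 0.001, 0.001]]
force: [0.1, 0.7, -0.2]
opening: 0.504
clock: 1.55
tool_pos: [0.4814, 0.0755, 0.1748]
orientation: [[0.001, 0.406, 0.914], [-0.001, 0.914, -0.406], [-1.0, -0.001, 0.001]]
force: [-1.0, 1.0, -0.4]
opening: 0.004
clock: 1.68
tool_pos: [0.479, 0.0791, 0.1747]
orientation: [[-0.001, 0.402, 0.916], [0.001, 0.916, -0.402], [-1.0, 0.0, -0.001]]
force: [0.9, 0.6, 1.4]
opening: 0.002
1.675 [0.47897226 0.07914146 0.17474977] [[-0.001, 0.402, 0.916], [0.001, 0.916, -0.402], [-1.0, 0.0, -0.001]] 0.002407541633740563 [0.87832004 0.56876721 1.38676725]
```

View pics/z2.png

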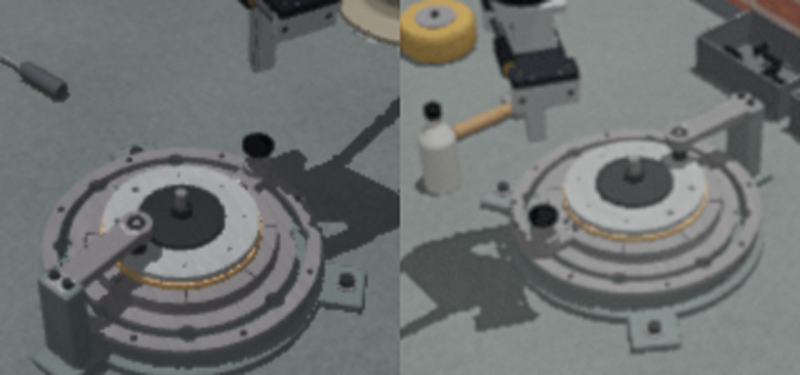

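View pics/wrist2.png

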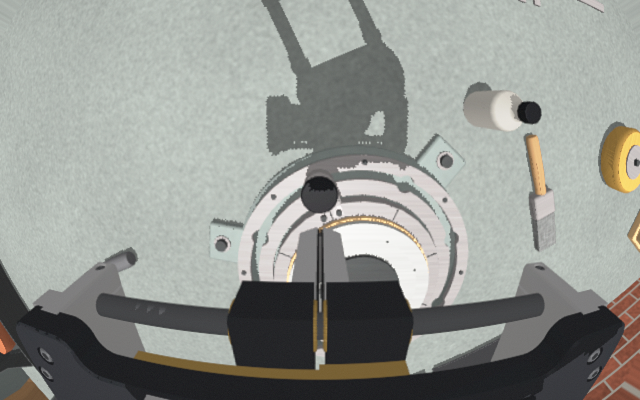

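The wrist view shows the cap top at about (320,192), the shut fingers at column 320 and the bottle clear at (500,108). I'll check the cap position from this view.

```bash
python3 - <<'E'
from h import *
c=eyes.calibration('wrist');c['pose']=np.load('w2.npy')
a=cv2.imread('pics/wrist2.png')
g=cv2.cvtColor(a,cv2.COLOR_BGR2GRAY)
m=(g[170:222,295:345]<75).astype(np.uint8);k,l,st,ce=cv2.connectedComponentsWithStats(m)
print(st,ce)
for u,v in [(320,192),(320,194)]: print(onz(c,u,v,.102,True))
print('bottle cap',onz(c,529,113,.125,True))
cv2.imwrite('pics/wz2.png',cv2.resize(a[140:290,220:480],None,fx=3,fy=3,interpolation=cv2.INTER_CUBIC))
E
```

```text
[[   0    0   50   52 1543]
 [   6    6   37   37 1057]] [[24.82047959 26.51523007]
 [24.03216651 24.0179754 ]]
[0.47398138 0.08104611]
[0.47579027 0.0802559 ]
bottle cap [0.47594242 0.30348776]
```

View pics/wz2.png

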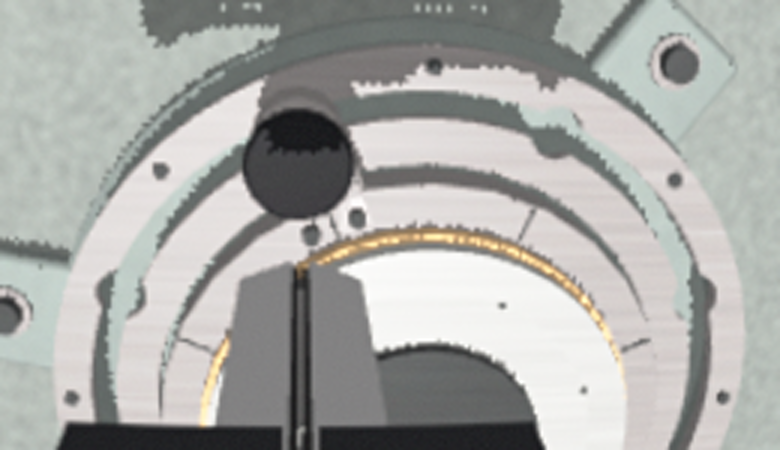

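```bash
python3 - <<'E'
from h import *
c=eyes.calibration('wrist');c['pose']=np.load('w2.npy')
w=lambda p:(220-.33+p[0]/3,140-.33+p[1]/3)
P=np.array([onz(c,*w(p),.046,True) for p in [(557,133),(120,294),(697,297)]])
print(P,onz(c,*w((298,163)),.102,True))
# circle by 3 pts holes at radius .13: fit centre
f=least_squares(lambda q:np.hypot(*(P-q).T)-.130,[.609,.073]);print(f.x,f.fun,np.degrees(np.arctan2(*(P-f.x).T[::-1])))
E
```

```text
[[ 0.51878379  0.16942934]
 [ 0.511325   -0.01497999]
 [ 0.61215432  0.20505098]] [0.47541345 0.07938546]
[0.60658274 0.07434333] [-0.00057818  0.00058596  0.00082635] [ 132.71825283 -136.84146885   87.55917409]
```

All three views agree to within about 3 mm: axis (0.608, 0.074), cap (0.478, 0.079) and next hole (0.520, 0.169). The TCP is over the cap, so I'll go down.

```bash
python3 -m pendant '[{"wx":0,"wy":0,"wz":0,"x":0.03,"y":0,"z":0,"fingers":0},{"wx":0,"wy":0,"wz":0,"x":0.03,"y":0,"z":0,"fingers":0},{"wx":0,"wy":0,"wz":0,"x":0.008,"y":0,"z":0,"fingers":0},{"wx":0,"wy":0,"wz":0,"x":0,"y":0,"z":0,"fingers":0}]';  python3 -m pendant '[{"wx":0,"wy":0,"wz":0,"x":0.004,"y":0,"z":0,"fingers":0},{"wx":0,"wy":0,"wz":0,"x":0.004,"y":0,"z":0,"fingers":0},{"wx":0,"wy":0,"wz":0,"x":0.002,"y":0,"z":0,"fingers":0},{"wx":0,"wy":0,"wz":0,"x":0,"y":0,"z":0,"fingers":0}]'
```

```text
clock: 2.33
tool_pos: [0.4794, 0.0795, 0.1071]
orientation: [[-0.0, 0.4, 0.917], [0.0, 0.917, -0.4], [-1.0, 0.0, -0.0]]
force: [-0.1, 0.2, 0.2]
opening: 0.006
clock: 2.82
tool_pos: [0.4796, 0.0787, 0.0969]
orientation: [[-0.0, 0.401, 0.916], [0.0, 0.916, -0.401], [-1.0, 0.0, -0.0]]
force: [0.0, 0.1, 0.9]
opening: 0.001
```

```bash
cat > look.py <<'E'
import sys
from h import *
k=sys.argv[1]
s=robot.read_state();print(s['clock'],s['tool_pos'],s['force'])
a=eyes.read_camera('scene')[180:300,265:405,::-1];b=eyes.read_camera('side')[130:250,235:375,::-1]
cv2.imwrite(f'pics/z{k}.png',cv2.resize(np.hstack([a,b]),None,fx=2.8,fy=2.8,interpolation=cv2.INTER_CUBIC))
E
python3 look.py 3
```

```text
2.825 [0.47956372 0.07869569 0.09694324] [0.04170818 0.09459919 0.93541927]
```

View pics/z3.png

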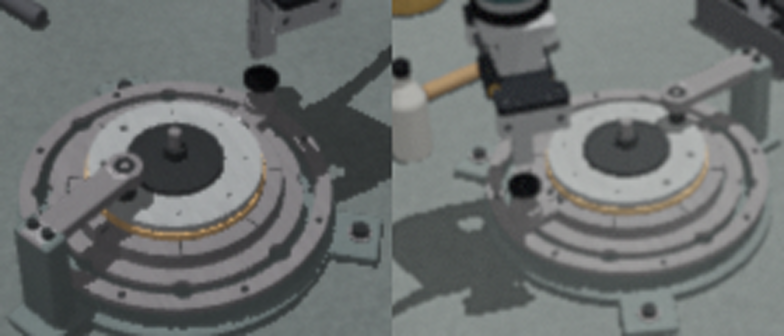

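```bash
cat > look2.py <<'E'
import sys
from h import *
k=sys.argv[1]
a=eyes.read_camera('scene')[170:230,325:385,::-1];b=eyes.read_camera('side')[150:210,250:310,::-1]
cv2.imwrite(f'pics/y{k}.png',cv2.resize(np.hstack([a,b]),None,fx=6.6,fy=6.6,interpolation=cv2.INTER_NEAREST))
w=eyes.read_camera('wrist')[140:290,190:450,::-1]
cv2.imwrite(f'pics/w{k}.png',cv2.resize(w,None,fx=3,fy=3,interpolation=cv2.INTER_NEAREST))
p=robot.read_state()['tool_pos']
for n,o in(('scene',(325,170)),('side',(250,150))):
    c=eyes.calibration(n);P=np.linalg.inv(np.array(c['pose']));q=P[:3,:3]@p+P[:3,3]
    u=np.array([c['cx']+c['fx']*q[0]/q[2],c['cy']+c['fy']*q[1]/q[2]]);print(n,'TCP px',u,'zoom',(u-o+.5)*6.6)
E
python3 look2.py 4
```

```text
scene TCP px [357.28674147 207.58241027] zoom [216.39249373 251.34390781]
side TCP px [281.94145422 195.45036123] zoom [214.11359783 303.27238409]
```

View pics/y4.png

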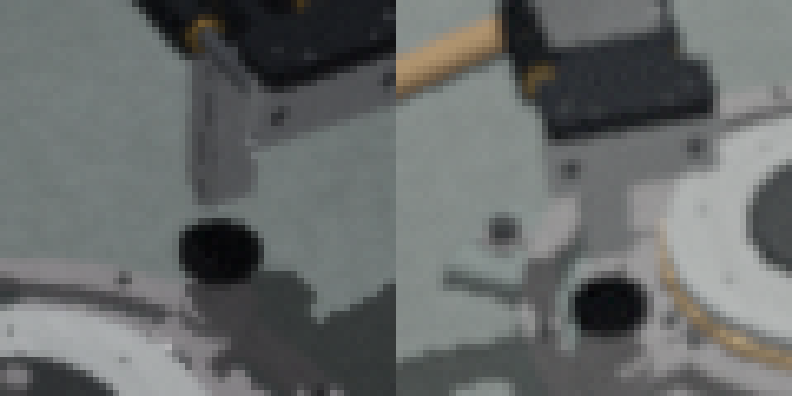

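View pics/w4.png

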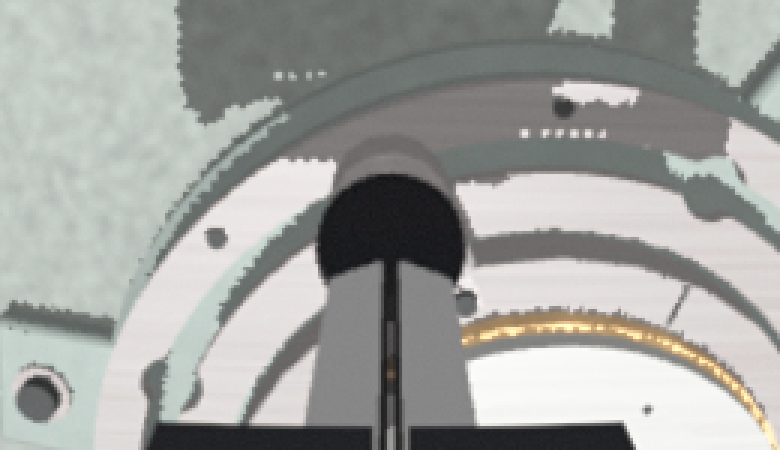

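The pictures show the real fingertips about 30 mm above the reported TCP: tips at zoom (216,198) and (214,250), TCP projected at (216,251) and (214,303). Horizontally they are centred on the cap. The force is still zero, so I'll go on down guided by the force reading.

```bash
python3 -m pendant '[{"wx":0,"wy":0,"wz":0,"x":0.006,"y":0,"z":0,"fingers":0},{"wx":0,"wy":0,"wz":0,"x":0.006,"y":0,"z":0,"fingers":0},{"wx":0,"wy":0,"wz":0,"x":0,"y":0,"z":0,"fingers":0}]';  python3 -m pendant '[{"wx":0,"wy":0,"wz":0,"x":0.003,"y":0,"z":0,"fingers":0},{"wx":0,"wy":0,"wz":0,"x":0.003,"y":0,"z":0,"fingers":0},{"wx":0,"wy":0,"wz":0,"x":0,"y":0,"z":0,"fingers":0}]'; python3 look2.py 5
```

```text
clock: 3.45
tool_pos: [0.4789, 0.0788, 0.0842]
orientation: [[-0.002, 0.401, 0.916], [0.0, 0.916, -0.401], [-1.0, -0.001, -0.002]]
force: [-0.5, 0.2, -0.1]
opening: 0.004
clock: 3.82
tool_pos: [0.4794, 0.0788, 0.0787]
orientation: [[-0.0, 0.401, 0.916], [0.0, 0.916, -0.401], [-1.0, -0.0, -0.0]]
force: [-1.0, -0.3, -0.6]
opening: 0.002
scene TCP px [357.09576037 212.33041755] zoom [215.13201841 282.68075585]
side TCP px [282.3291135  200.20638459] zoom [216.67214911 334.66213828]
```

View pics/y5.png

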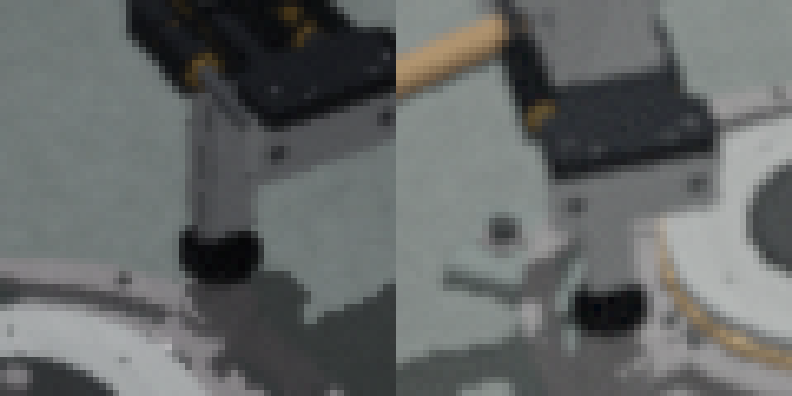

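The tips are now just above the cap, with a few mm left to go.

```bash
python3 -m pendant '[{"wx":0,"wy":0,"wz":0,"x":0.003,"y":0,"z":0,"fingers":0},{"wx":0,"wy":0,"wz":0,"x":0,"y":0,"z":0,"fingers":0}]';  python3 -m pendant '[{"wx":0,"wy":0,"wz":0,"x":0.003,"y":0,"z":0,"fingers":0},{"wx":0,"wy":0,"wz":0,"x":0,"y":0,"z":0,"fingers":0}]';python3 -m pendant '[{"wx":0,"wy":0,"wz":0,"x":0.002,"y":0,"z":0,"fingers":0},{"wx":0,"wy":0,"wz":0,"x":0,"y":0,"z":0,"fingers":0}]'
```

```text
clock: 4.22
tool_pos: [0.4794, 0.0788, 0.0758]
orientation: [[-0.0, 0.401, 0.916], [0.0, 0.916, -0.401], [-1.0, -0.0, -0.0]]
force: [-0.8, 0.3, -0.3]
opening: 0.005
clock: 4.47
tool_pos: [0.4794, 0.0787, 0.0727]
orientation: [[-0.001, 0.401, 0.916], [0.0, 0.916, -0.401], [-1.0, -0.0, -0.001]]
force: [0.3, 0.4, 0.2]
opening: 0.003
clock: 4.72
tool_pos: [0.4798, 0.0788, 0.0714]
orientation: [[0.001, 0.401, 0.916], [0.0, 0.916, -0.401], [-1.0, 0.0, 0.0]]
force: [-0.8, -0.1, 3.8]
opening: 0.008
```

Contact is at about z = 0.072. Next I press about 10–11 mm.

```bash
python3 -m pendant '[{"wx":0,"wy":0,"wz":0,"x":0.003,"y":0,"z":0,"fingers":0},{"wx":0,"wy":0,"wz":0,"x":0,"y":0,"z":0,"fingers":0}]';  python3 -m pendant '[{"wx":0,"wy":0,"wz":0,"x":0.003,"y":0,"z":0,"fingers":0},{"wx":0,"wy":0,"wz":0,"x":0,"y":0,"z":0,"fingers":0}]';python3 -m pendant '[{"wx":0,"wy":0,"wz":0,"x":0.003,"y":0,"z":0,"fingers":0},{"wx":0,"wy":0,"wz":0,"x":0,"y":0,"z":0,"fingers":0}]'; python3 -m pendant '[{"wx":0,"wy":0,"wz":0,"x":0.001,"y":0,"z":0,"fingers":0},{"wx":0,"wy":0,"wz":0,"x":0,"y":0,"z":0,"fingers":0}]'
```

```text
clock: 4.97
tool_pos: [0.4798, 0.0788, 0.0684]
orientation: [[0.001, 0.401, 0.916], [0.0, 0.916, -0.401], [-1.0, 0.0, 0.001]]
force: [-1.4, -0.8, 5.4]
opening: 0.006
clock: 5.22
tool_pos: [0.4798, 0.0788, 0.0656]
orientation: [[0.001, 0.401, 0.916], [0.0, 0.916, -0.401], [-1.0, 0.0, 0.001]]
force: [-1.1, 0.0, 7.3]
opening: 0.005
clock: 5.48
tool_pos: [0.4798, 0.0788, 0.0627]
orientation: [[0.001, 0.401, 0.916], [0.0, 0.916, -0.401], [-1.0, 0.0, 0.001]]
force: [-2.1, -0.2, 8.0]
opening: 0.004
clock: 5.72
tool_pos: [0.4798, 0.0788, 0.0619]
orientation: [[0.001, 0.401, 0.916], [0.0, 0.916, -0.401], [-1.0, 0.0, 0.001]]
force: [-2.0, -0.4, 6.9]
opening: 0.003
```

```bash
python3 -m pendant '[{"wx":0,"wy":0,"wz":0,"x":0.001,"y":0,"z":0,"fingers":0},{"wx":0,"wy":0,"wz":0,"x":0,"y":0,"z":0,"fingers":0}]';  python3 -m pendant '[{"wx":0,"wy":0,"wz":0,"x":0.001,"y":0,"z":0,"fingers":0},{"wx":0,"wy":0,"wz":0,"x":0,"y":0,"z":0,"fingers":0}]'; python3 look2.py 6;python3 - <<'E'
from h import *
print(robot.read_state()['force'])
E
```

```text
clock: 5.98
tool_pos: [0.4798, 0.0788, 0.0609]
orientation: [[0.001, 0.401, 0.916], [0.0, 0.916, -0.401], [-1.0, 0.0, 0.001]]
force: [-1.7, -0.0, 7.9]
opening: 0.006
clock: 6.22
tool_pos: [0.4798, 0.0788, 0.06]
orientation: [[0.001, 0.401, 0.916], [0.0, 0.916, -0.401], [-1.0, 0.0, 0.001]]
force: [-1.8, -0.5, 8.4]
opening: 0.009
scene TCP px [356.85617376 217.27021074] zoom [213.55074679 315.28339091]
side TCP px [282.78151158 205.12136771] zoom [219.65797641 367.10102687]
[-1.90089096 -0.34625258  8.27109205]
```

View pics/y6.png

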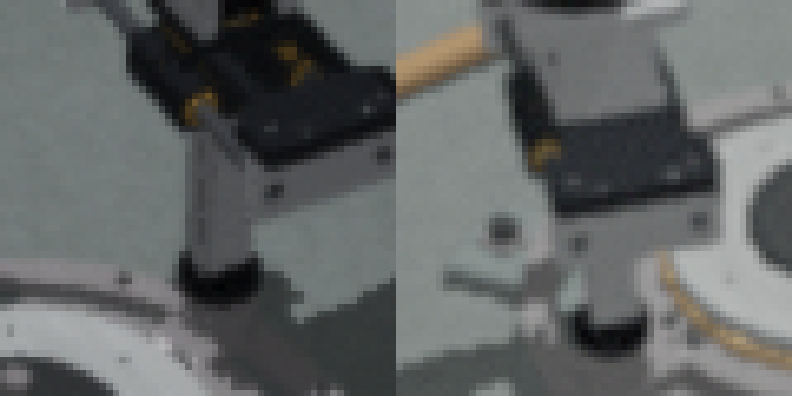

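View pics/w6.png

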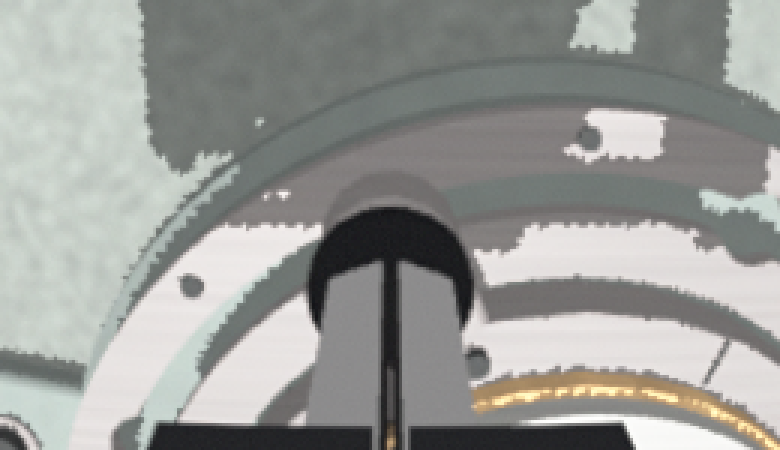

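```bash
python3 -m pendant '[{"wx":0,"wy":0,"wz":0,"x":0.0007,"y":0,"z":0,"fingers":0},{"wx":0,"wy":0,"wz":0,"x":0,"y":0,"z":0,"fingers":0}]'
```

```text
clock: 6.62
tool_pos: [0.4799, 0.0788, 0.0597]
orientation: [[0.001, 0.401, 0.916], [0.0, 0.916, -0.401], [-1.0, 0.0, 0.001]]
force: [-3.2, -0.2, 11.0]
opening: 0.007
```

Force rises to 11 N, so the plunger is at its stop. I'll work out the arc rows.

```bash
python3 - <<'E'
from h import *
C=np.array([.6085,.0737]);y=np.array([.401,.916]);z=np.array([.916,-.401])
a=np.radians(177.7-np.arange(0,46,3.0));P=C+.13*np.c_[np.cos(a),np.sin(a)]
for d in np.diff(P,axis=0): print(np.round(d@y,4),np.round(d@z,4))
print(P)
E
```

```text
0.0064 -0.0023
0.0065 -0.002
0.0066 -0.0016
0.0067 -0.0013
0.0067 -0.0009
0.0068 -0.0006
0.0068 -0.0002
0.0068 0.0001
0.0068 0.0005
0.0068 0.0008
0.0067 0.0012
0.0066 0.0015
0.0065 0.0019
0.0064 0.0022
0.0063 0.0026
[[0.47860473 0.07891713]
 [0.47905579 0.08570818]
 [0.47986165 0.09246631]
 [0.48102009 0.099173  ]
 [0.48252795 0.10580987]
 [0.4843811  0.11235873]
 [0.48657444 0.11880163]
 [0.48910197 0.12512092]
 [0.49195676 0.13129925]
 [0.49513099 0.13731972]
 [0.49861596 0.14316581]
 [0.50240211 0.14882149]
 [0.50647907 0.15427127]
 [0.51083566 0.15950022]
 [0.51545994 0.16449399]
 [0.52033924 0.1692389 ]]
```

```bash
python3 -m pendant '[{"wx":0,"wy":0,"wz":0,"x":0,"y":0.0064,"z":-0.0023,"fingers":0},{"wx":0,"wy":0,"wz":0,"x":0,"y":0.0065,"z":-0.0020,"fingers":0},{"wx":0,"wy":0,"wz":0,"x":0,"y":0,"z":0,"fingers":0}]'; python3 look2.py 7
```

```text
clock: 7.0
tool_pos: [0.4817, 0.0931, 0.0597]
orientation: [[0.002, 0.401, 0.916], [0.001, 0.916, -0.401], [-1.0, 0.002, 0.002]]
force: [-0.2, 0.4, 9.7]
opening: 0.009
scene TCP px [360.44466991 219.82699586] zoom [237.2348214  332.15817266]
side TCP px [280.4240121  202.45764185] zoom [204.09847985 349.52043624]
```

View pics/w7.png

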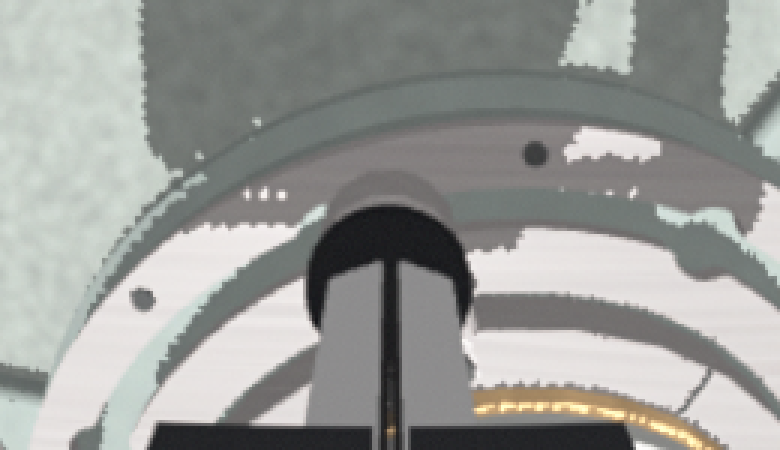

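View pics/y7.png

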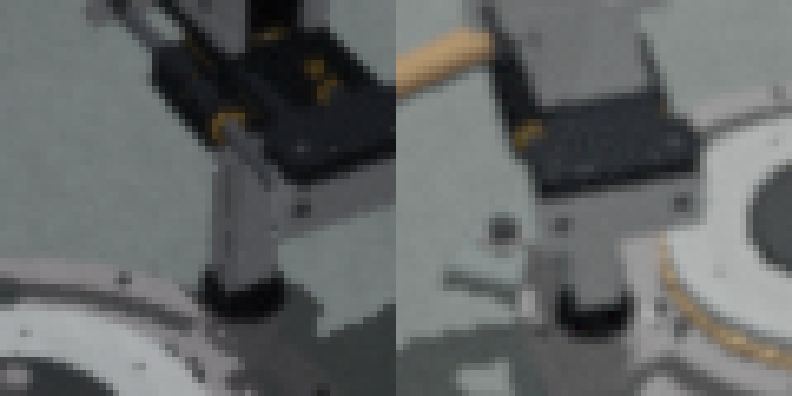

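The table turns with the finger: the cap is still centred under the tip and the table marks have moved. I'll carry on round the arc.

```bash
python3 -m pendant '[{"wx":0,"wy":0,"wz":0,"x":0,"y":0.0066,"z":-0.0016,"fingers":0},{"wx":0,"wy":0,"wz":0,"x":0,"y":0.0067,"z":-0.0013,"fingers":0},{"wx":0,"wy":0,"wz":0,"x":0,"y":0.0067,"z":-0.0009,"fingers":0},{"wx":0,"wy":0,"wz":0,"x":0,"y":0.0068,"z":-0.0006,"fingers":0},{"wx":0,"wy":0,"wz":0,"x":0,"y":0,"z":0,"fingers":0}]'; python3 -m pendant '[{"wx":0,"wy":0,"wz":0,"x":0,"y":0.0068,"z":-0.0002,"fingers":0},{"wx":0,"wy":0,"wz":0,"x":0,"y":0.0068,"z":0.0001,"fingers":0},{"wx":0,"wy":0,"wz":0,"x":0,"y":0.0068,"z":0.0005,"fingers":0},{"wx":0,"wy":0,"wz":0,"x":0,"y":0.0068,"z":0.0008,"fingers":0},{"wx":0,"wy":0,"wz":0,"x":0,"y":0,"z":0,"fingers":0}]'; python3 look2.py 8
```

```text
clock: 7.78
tool_pos: [0.4892, 0.1196, 0.0597]
orientation: [[0.003, 0.401, 0.916], [0.001, 0.916, -0.401], [-1.0, 0.003, 0.003]]
force: [-0.7, 1.3, 8.8]
opening: 0.003
clock: 8.4
tool_pos: [0.5017, 0.144, 0.0598]
orientation: [[0.004, 0.401, 0.916], [0.002, 0.916, -0.401], [-1.0, 0.003, 0.003]]
force: [0.7, 2.0, 9.7]
opening: 0.005
scene TCP px [370.93253003 231.49106282] zoom [306.4546982  409.14101463]
side TCP px [275.80525212 190.93986229] zoom [173.61466401 273.5030911 ]
```

View pics/w8.png

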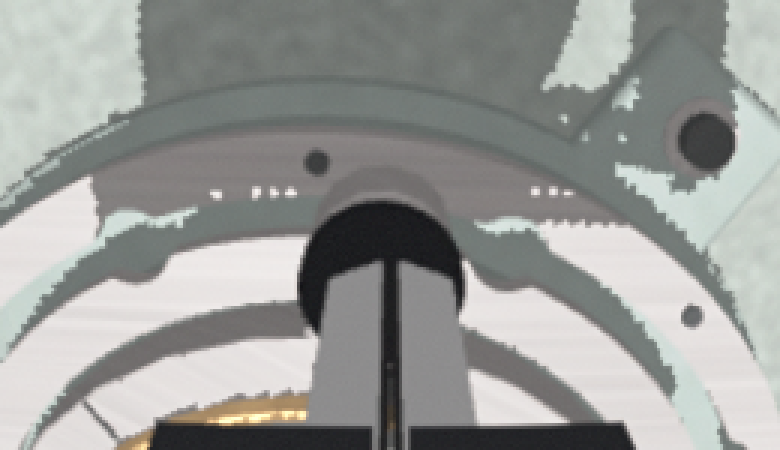

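Table at roughly 30° with about 2 mm of slip (cap centred at column 382 against 390). Four more rows, then I'll measure.

```bash
python3 -m pendant '[{"wx":0,"wy":0,"wz":0,"x":0,"y":0.0067,"z":0.0009,"fingers":0},{"wx":0,"wy":0,"wz":0,"x":0,"y":0.0066,"z":0.0012,"fingers":0},{"wx":0,"wy":0,"wz":0,"x":0,"y":0.0065,"z":0.0016,"fingers":0},{"wx":0,"wy":0,"wz":0,"x":0,"y":0.0064,"z":0.002,"fingers":0},{"wx":0,"wy":0,"wz":0,"x":0,"y":0,"z":0,"fingers":0}]'; cat > look3.py <<'E'
import sys
from h import *
k=sys.argv[1]
s=robot.read_state();print(s['clock'],s['tool_pos'],s['force'])
a=eyes.read_camera('scene')[190:315,275:405,::-1];b=eyes.read_camera('side')[135:260,225:355,::-1]
cv2.imwrite(f'pics/v{k}.png',cv2.resize(np.hstack([a,b]),None,fx=3,fy=3,interpolation=cv2.INTER_CUBIC))
w=eyes.read_camera('wrist')[140:290,190:450,::-1]
cv2.imwrite(f'pics/w{k}.png',cv2.resize(w,None,fx=3,fy=3,interpolation=cv2.INTER_NEAREST))
E
python3 look3.py 9
```

```text
clock: 9.18
tool_pos: [0.5181, 0.1655, 0.06]
orientation: [[0.006, 0.401, 0.916], [0.001, 0.916, -0.401], [-1.0, 0.003, 0.005]]
force: [0.4, 0.8, 8.3]
opening: 0.001
9.175 [0.51812241 0.16547211 0.06004341] [0.43711611 0.83843076 8.27791402]
```

View pics/w9.png

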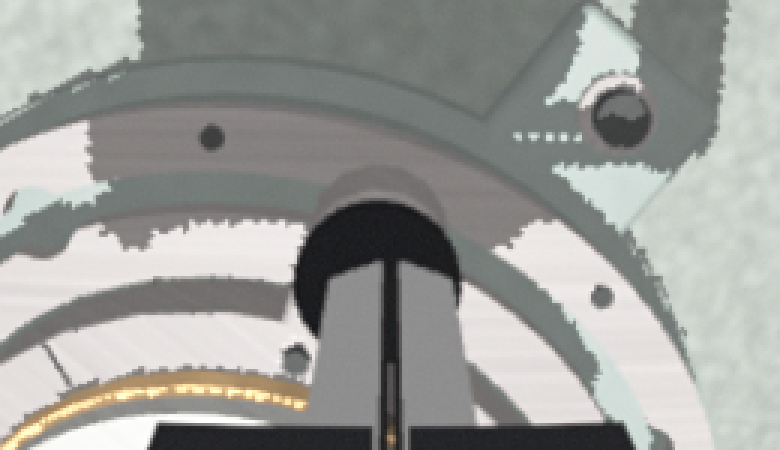

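View pics/v9.png

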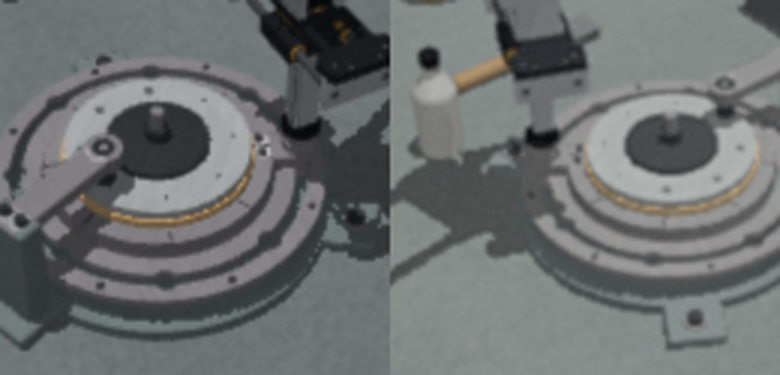

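```bash
python3 - <<'E'
from h import *
c=eyes.calibration('wrist')
a=cv2.imread('pics/w9.png')[1::3,1::3];g=cv2.cvtColor(a,cv2.COLOR_BGR2GRAY)
m=(g<60).astype(np.uint8);m[115:]=0
k,l,st,ce=cv2.connectedComponentsWithStats(m);i=l[72,127]
pts=np.argwhere(l==i)[:,::-1];h=cv2.convexHull(pts.astype(np.int32))[:,0]
# hull outer upper arc to plane z=.090, circle fit r=.018
print(st[i])
Q=np.array([onz(c,x+190,y+140,.090,True) for x,y in h if y<105])
f=least_squares(lambda q:np.hypot(*(Q-q[:2]).T)-q[2],[*Q.mean(0),.018],loss='soft_l1',f_scale=.0005);q=f.x
print('cap',q,np.abs(f.fun).max())
for C in [(.6085,.0737),(.6066,.0743)]:
    d=q[:2]-C;print(np.degrees(np.arctan2(d[1],d[0])),np.hypot(*d))
print(robot.read_state()['tool_pos'])
E
```

```text
[  98   67   55   48 1198]
cap [0.5107625  0.16423646 0.01738799] 0.00049641763270716
137.19036023221017 0.13322713314806464
136.8193650384976 0.13142827994649728
[0.51813001 0.16546624 0.06014619]
```

Cap at about 136.8° and the hole at 132.7° in the wrist frame, so some 4° remain. I'll move most of it.

```bash
python3 -m pendant '[{"wx":0,"wy":0,"wz":0,"x":0,"y":0.004,"z":0.0012,"fingers":0},{"wx":0,"wy":0,"wz":0,"x":0,"y":0.0037,"z":0.0013,"fingers":0},{"wx":0,"wy":0,"wz":0,"x":0,"y":0,"z":0,"fingers":0}]'; python3 look3.py 10; python3 - <<'E'
from h import *
c=eyes.calibration('wrist')
a=cv2.imread('pics/w10.png')[1::3,1::3];g=cv2.cvtColor(a,cv2.COLOR_BGR2GRAY)
m=(g<60).astype(np.uint8);m[115:]=0
k,l,st,ce=cv2.connectedComponentsWithStats(m);i=l[72,127]
pts=np.argwhere(l==i)[:,::-1];h=cv2.convexHull(pts.astype(np.int32))[:,0]
Q=np.array([onz(c,x+190,y+140,.090,True) for x,y in h if y<105])
f=least_squares(lambda q:np.hypot(*(Q-q[:2]).T)-q[2],[*Q.mean(0),.018],loss='soft_l1',f_scale=.0005);q=f.x
print('cap',q,np.abs(f.fun).max())
for C in [(.6085,.0737),(.6066,.0743)]:
    d=q[:2]-C;print(np.degrees(np.arctan2(d[1],d[0])),np.hypot(*d))
# visible bolt marks of table: none
E
```

```text
clock: 9.7
tool_pos: [0.5234, 0.1709, 0.0601]
orientation: [[0.006, 0.401, 0.916], [0.0, 0.916, -0.401], [-1.0, 0.002, 0.005]]
force: [0.8, -1.0, 9.1]
opening: 0.005
9.7 [0.52339111 0.17089096 0.06008647] [ 0.80570625 -1.04521616  9.14611773]
cap [0.51588702 0.16945246 0.01737218] 0.0004120692736467903
134.04513983799396 0.13321297975304242
133.63172268985275 0.13146419931997064
```

View pics/v10.png

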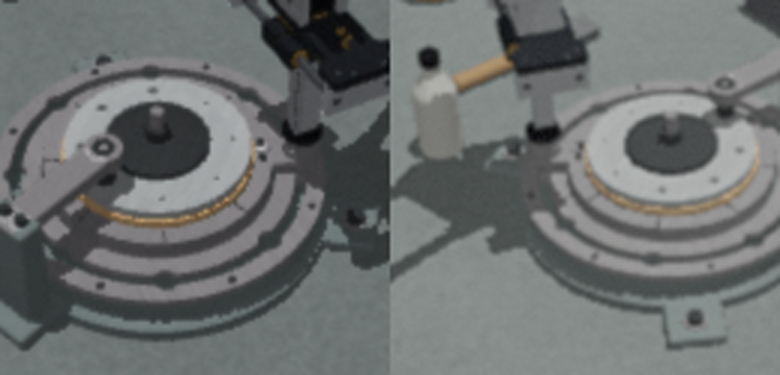

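```bash
python3 -m pendant '[{"wx":0,"wy":0,"wz":0,"x":0,"y":0.0019,"z":0.0007,"fingers":0},{"wx":0,"wy":0,"wz":0,"x":0,"y":0,"z":0,"fingers":0}]'; python3 -m pendant '[{"wx":0,"wy":0,"wz":0,"x":-0.003,"y":0,"z":0,"fingers":0},{"wx":0,"wy":0,"wz":0,"x":0,"y":0,"z":0,"fingers":0}]'; python3 -m pendant '[{"wx":0,"wy":0,"wz":0,"x":-0.002,"y":0,"z":0,"fingers":0},{"wx":0,"wy":0,"wz":0,"x":0,"y":0,"z":0,"fingers":0}]'; python3 -m pendant '[{"wx":0,"wy":0,"wz":0,"x":-0.002,"y":0,"z":0,"fingers":0},{"wx":0,"wy":0,"wz":0,"x":0,"y":0,"z":0,"fingers":0}]'
```

```text
clock: 10.1
tool_pos: [0.5244, 0.172, 0.06]
orientation: [[0.005, 0.401, 0.916], [-0.0, 0.916, -0.401], [-1.0, 0.002, 0.005]]
force: [0.1, -2.0, 9.3]
opening: 0.004
clock: 10.35
tool_pos: [0.5244, 0.172, 0.0631]
orientation: [[0.005, 0.401, 0.916], [-0.0, 0.916, -0.401], [-1.0, 0.002, 0.005]]
force: [0.6, -1.4, 7.9]
opening: 0.003
clock: 10.6
tool_pos: [0.5244, 0.172, 0.065]
orientation: [[0.005, 0.401, 0.916], [-0.0, 0.916, -0.401], [-1.0, 0.002, 0.005]]
force: [1.8, -1.7, 7.1]
opening: 0.007
clock: 10.85
tool_pos: [0.5244, 0.172, 0.0668]
orientation: [[0.005, 0.401, 0.916], [-0.0, 0.916, -0.401], [-1.0, 0.002, 0.005]]
force: [0.3, -0.8, 7.1]
opening: 0.007
```

There is still 7 N at about 5 mm depth, above the 7 mm riding depth, so the collar is entering the hole. I'll release it fully.

```bash
python3 -m pendant '[{"wx":0,"wy":0,"wz":0,"x":-0.003,"y":0,"z":0,"fingers":0},{"wx":0,"wy":0,"wz":0,"x":0,"y":0,"z":0,"fingers":0}]'; python3 -m pendant '[{"wx":0,"wy":0,"wz":0,"x":-0.004,"y":0,"z":0,"fingers":0},{"wx":0,"wy":0,"wz":0,"x":0,"y":0,"z":0,"fingers":0}]'; python3 -m pendant '[{"wx":0,"wy":0,"wz":0,"x":-0.03,"y":0,"z":0,"fingers":0},{"wx":0,"wy":0,"wz":0,"x":-0.04,"y":0,"z":0,"fingers":0},{"wx":0,"wy":0,"wz":0,"x":-0.04,"y":0,"z":0,"fingers":0}]'; python3 -m pendant '[{"wx":0,"wy":0,"wz":0,"x":0,"y":0.02,"z":-0.05,"fingers":0},{"wx":0,"wy":0,"wz":0,"x":0,"y":0.02,"z":-0.05,"fingers":0},{"wx":0,"wy":0,"wz":0,"x":0,"y":0,"z":0,"fingers":0},{"wx":0,"wy":0,"wz":0,"x":0,"y":0,"z":0,"fingers":0}]'; python3 look3.py 11; python3 - <<'E'
from h import *
S=eyes.calibration('scene');D=eyes.calibration('side')
w=eyes.calibration('wrist')
for n in ['scene','side','wrist']: cv2.imwrite(f'pics/{n}12.png',eyes.read_camera(n)[:,:,::-1])
for n,c,(u0,v0) in [('scene',S,(375,232)),('side',D,(276,178))]:
    g=cv2.imread(f'pics/{n}12.png',0)
    m=np.zeros_like(g);m[v0-22:v0+22,u0-22:u0+22]=g[v0-22:v0+22,u0-22:u0+22]<40
    k,l,st,ce=cv2.connectedComponentsWithStats(m);i=1+np.argmax(st[1:,4])
    for z in (.102,.095): 
        p=onz(c,*ce[i],z);d=p-[.6085,.0737];print(n,st[i],ce[i],z,p,np.degrees(np.arctan2(d[1],d[0])),np.hypot(*d))
E
```

```text
clock: 11.1
tool_pos: [0.5244, 0.172, 0.0697]
orientation: [[0.005, 0.401, 0.916], [-0.0, 0.916, -0.401], [-1.0, 0.002, 0.005]]
force: [0.8, -1.9, 5.6]
opening: 0.001
clock: 11.35
tool_pos: [0.5216, 0.1724, 0.0722]
orientation: [[-0.001, 0.401, 0.916], [0.0, 0.916, -0.401], [-1.0, -0.0, -0.001]]
force: [-1.3, 0.4, -0.1]
opening: 0.003
clock: 11.72
tool_pos: [0.5209, 0.1723, 0.1824]
orientation: [[-0.003, 0.401, 0.916], [-0.0, 0.916, -0.401], [-1.0, -0.001, -0.003]]
force: [0.9, 1.4, -0.2]
opening: 0.008
clock: 12.22
tool_pos: [0.4464, 0.2488, 0.1819]
orientation: [[-0.0, 0.4, 0.916], [-0.001, 0.916, -0.4], [-1.0, -0.001, -0.0]]
force: [0.4, -0.8, 0.0]
opening: 0.006
12.225 [0.44640696 0.24878937 0.18185759] [ 0.35314132 -0.76931276  0.03039509]
scene [369 225  13  11 109] [375.41284404 230.27522936] 0.102 [0.52666111 0.17371397] 129.29259140163592 0.12923002106908382
scene [369 225  13  11 109] [375.41284404 230.27522936] 0.095 [0.52053746 0.16989614] 132.44005268249632 0.130349941352076
side [271 172  10   7  53] [275.16981132 174.96226415] 0.102 [0.51637655 0.1625936 ] 136.02220828899166 0.12801875112027022
side [271 172  10   7  53] [275.16981132 174.96226415] 0.095 [0.52114551 0.17014998] 132.16705238152704 0.13012841300575778
```

View pics/v11.png

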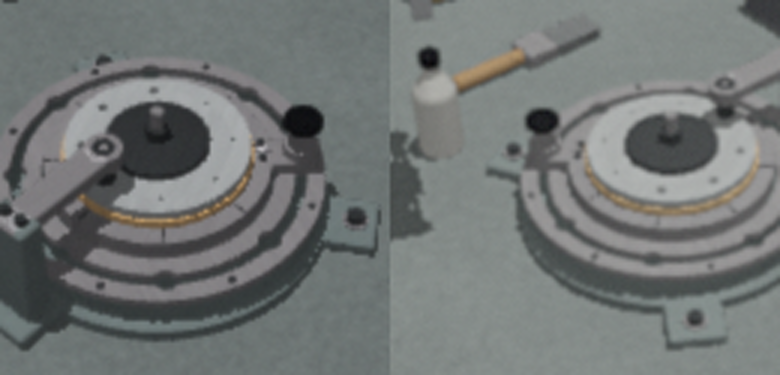

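View pics/wrist12.png

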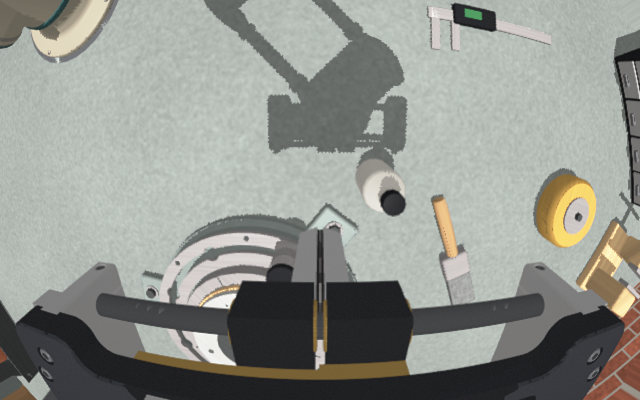

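The cap is back out in both views: its centroid parallax at z = 0.102 is (10.3, 11.1) mm, against (10.5, 11.7) mm at the start. It has gone from about 178° to 132.6°. I'll withdraw further, then check the bystanders against the first pictures.

```bash
python3 -m pendant '[{"wx":0,"wy":0,"wz":0,"x":-0.04,"y":-0.02,"z":-0.04,"fingers":0},{"wx":0,"wy":0,"wz":0,"x":-0.04,"y":-0.02,"z":-0.04,"fingers":0},{"wx":0,"wy":0,"wz":0,"x":-0.02,"y":-0.02,"z":-0.04,"fingers":0},{"wx":0,"wy":0,"wz":0,"x":0,"y":0,"z":0,"fingers":0},{"wx":0,"wy":0,"wz":0,"x":0,"y":0,"z":0,"fingers":0}]'; python3 - <<'E'
from h import *
im=[]
for n in ['scene','side']:
    a=eyes.read_camera(n)[:,:,::-1];cv2.imwrite(f'pics/{n}13.png',a);b=cv2.imread(f'pics/{n}0.png')
    im.append(cv2.resize(cv2.absdiff(a,b)*2,(400,250)));im.append(cv2.resize(a,(400,250)))
cv2.imwrite('pics/cmp.png',np.vstack([np.hstack(im[:2]),np.hstack(im[2:])]))
E
```

```text
clock: 13.15
tool_pos: [0.3133, 0.2421, 0.282]
orientation: [[0.001, 0.402, 0.916], [0.0, 0.916, -0.402], [-1.0, 0.0, 0.001]]
force: [0.7, 0.7, -0.7]
opening: 0.007
```

View pics/cmp.png

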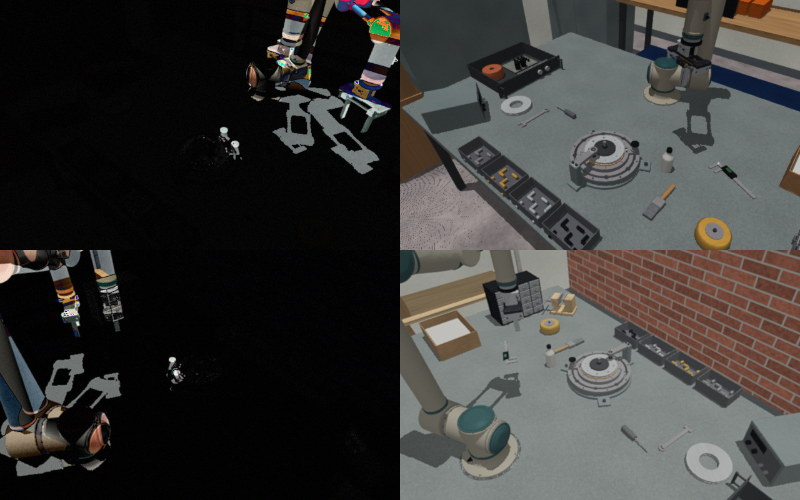

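The difference pictures show that only the arm, its shadow and the plunger/table changed. The bottle and tools haven't moved.

```bash
python3 -c "
from station import order
print(order.hand_in())"
```

```text
the job is handed in; nothing more can be done
None
```

I pressed the plunger to its stop, carried the table clockwise by one hole with the shut fingertips, and let the plunger spring out. I then took the hand away and handed in at about 13 s.

**Plunger:** On release the force stayed on up past the 7 mm riding depth (7.1 N at about 5 mm, 5.6 N at about 2 mm). This shows the collar went into the hole. In the final pictures the cap is at its starting height.

**Table:** The cap moved from about 178° to about 132.6°, measured against 132.7° for the hole. That is a turn of roughly 45.6°; the uncertainty is about a degree, so I rely on the force on release as the proof that it caught.

**Surroundings:** Difference pictures show only the arm, its shadow and the turned plunger/table changed. The bottle and tools are where they were.

**What disagreed:**
- **Fingertip height:** The real fingertips stood about 30 mm above the reported TCP, so I found contact by force.
- **Cap position:** The views differed by up to about 1.5 cm on the cap. The scene and side views erred in opposite directions, and I used their mean, which agreed with the hole circle.
- **Slip:** The finger slipped a few mm on the cap during the turn. I corrected for this with wrist pictures.
- **Refused call:** My first move call was refused because the rows were incomplete. Nothing moved.

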